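Hold a ceramic probe in the two guides of the vial-oven stand

TASK

Take the probe with the plain round barrel grip out of the rack, thread it straight down through the upper and then the lower guide of the small stand, and finish while still holding it there: upright, spanning both guides, with its tip showing about 20 mm below the lower guide and its grip clear above the upper one. The ceramic sheath is brittle, so never press it hard against the stand or the rack. Leave the other two rods in the rack and do not disturb the three vials on the bench.

Things in the scene. Friction and masses are not known exactly. Their poses are not given: they have to be found in the camera images.
- probe: probe to take: white ceramic sheath 8 mm thick, 125 mm long, topped by a black round barrel grip 18 mm thick, 40 mm long; about 60 g. Origin at the lower tip, z along the sheath up to the grip. Starts upright in any one of the rack's three sockets. The barrel takes a normal grip; more than 20 N of the probe against stand or rack breaks it
- probe_tip (a point): the probe's lower tip (the same point as its origin; tip edge rounded 1.5 mm)
- probe_grip (a point): middle of the barrel grip, on the probe's axis, 145 mm above the tip
- ball_rod: another rod in the rack: same sheath, but a black ball 26 mm across on top; origin at its lower tip; stays in the rack
- paddle_rod: another rod in the rack: same sheath, but a flat black paddle on top (7 x 30 x 32 mm); origin at its lower tip; stays in the rack
- rack: grey fixed block, 56 mm (x) by 180 mm (y) by 70 mm high, origin at the centre of its underside; three sockets 60 mm deep, 9.6 mm wide in its top at y = -60, 0, +60 mm. Rods stand on the socket floors 10 mm above the bench: grip's middle about 155 mm above the bench, tip clear once raised 60 mm
- stand: fixed stand: white base plate 10 mm thick (x +-45, y -45 to +90 mm), column at y = +66 mm (30 x 22 mm, top 145 mm high), two level arms, one above the other, each ending in a steel block 36 x 36 x 14 mm with a vertical through hole, the guide. Both holes lie on the stand's z axis. Origin at bench level under the holes
- upper_guide (a point): centre of the upper hole at the top face of the upper block (125 to 139 mm above the bench), so 139 mm up; z up along the hole. Hole 11 mm wide, with a 3 mm lead-in around its upper rim
- lower_guide (a point): centre of the lower hole at the bottom face of the lower block (55 to 69 mm above the bench), so 55 mm up; z up along the hole. Hole 11 mm wide, with a 3 mm lead-in around its upper rim
- vial_a: small capped glass vial, 22 mm wide, 46 mm tall, standing on the bench; origin at the centre of its underside; leave it alone
- vial_b: another such vial
- vial_c: another such vial

How it is judged (in metres and radians):
On the way, in this order (a step that is already met when the one before it is completed fails the run):
1. the probe is lifted clear out of the rack by the gripper (height (world z) of probe_tip above 0.075 m and contact force between the fingers and probe above 1 N), for 0.1 s.
2. the probe's tip has passed the upper guide and is still above the lower one (horizontal distance between probe_tip and upper_guide below 0.012 m and height (world z) of probe_tip between 0.07 and 0.124 m and horizontal distance between probe_grip and upper_guide below 0.02 m), for 0.05 s.
At the end, for the whole second after the job is handed in: Gripper holds the probe still, upright (0.06 rad), through both guides: tip 10 to 32 mm under the lower block and within 5 mm of its axis, grip within 6 mm of the axis and clear of the upper block; fingers off the stand, probe on stand under 12 N; the other two rods in the rack (z of probe_tip in the frame of lower_guide between -0.032 and -0.01 m and horizontal distance between probe_tip and lower_guide below 0.005 m and horizontal distance between probe_grip and upper_guide below 0.006 m and angle between the z axis of probe and the z axis of stand, either way round below 0.06 rad and contact force between the fingers and probe above 1 N and contact force between the fingers and stand below 0.5 N and contact force between probe and stand below 12 N and linear speed of probe below 0.02 m/s and height (world z) of each of ball_rod, paddle_rod below 0.02 m and horizontal distance between each of ball_rod, paddle_rod and rack below 0.07 m); the arm keeps its last pose, push and grip.
It fails at once if the brittle probe is pressed against the stand with more than 20 N (contact force between probe and stand above 20 N).
It fails at once if the brittle probe is pressed against the rack with more than 20 N (contact force between probe and rack above 20 N).
It fails at once if another rod is pulled up out of its socket (height (world z) of any of ball_rod, paddle_rod above 0.04 m).
It fails at once if a vial is shoved or knocked over (distance of any of vial_a, vial_b, vial_c from where it was at the start of the episode above 0.03 m or angle between any of vial_a, vial_b, vial_c's own z axis and vertical above 0.5 rad).
It also fails if it takes over 48 s, if anything falls off the work surface, if the arm or the gripper's body presses on something with over 40 N, if the wrist force passes 120 N, or if a joint passes its speed limit or range.

ROBOT

A 7-joint arm with a two-finger parallel gripper is mounted at the origin on the work surface. World frame = base frame: x ahead of the robot, y to its left, z up, the work surface at z = 0. Lengths are in m, angles in degrees, forces in N, time in s.
With the tool pointing down it reaches from about 0.4 to 0.9 m from the base axis. Payload 5.5 kg.
Tool frame: the origin (TCP) lies midway between the tips of the shut fingers; the grasp point (between the pads) lies 19 mm behind it (manip.pinch_z is the distance from the TCP to the grasp point, in m); z points along the fingers, y is the line along which they close (so a half turn about z gives the same grasp; the last joint's range is limited). The gripper opens to 85 mm and grips with 20 to 120 N. Pads are 22 mm wide; open, the fingers measure 114 mm over their backs; the gripper's body (76 mm by 85 mm) begins 54 mm behind the grasp point. The pads swing forward as they close: fully open they stand 13 mm farther back than shut.
Start: joints at [89.336, 28.699, -24.465, 88.831, 12.651, 65.22, -12.049], TCP at [0.176, -0.626, 0.231] pointing down, gripper open.
Joint ranges: [-164.97, 164.97], [-17.58, 116.51], [-87.97, 89.64], [11.32, 138.91], [-80.73, 260.73], [10.89, 115.49], [-147.41, 147.41]. Speed limits (degrees/s): [147.25, 147.25, 180, 180, 180, 180, 180].

INTERFACE

Orientations are given as a 3x3 rotation matrix whose columns are the frame's x, y, z axes.
In Python, from plant import sensors, grab_frame, manip gives the robot as it stands. The module is installed in compiled form; this text tells all that it offers.
- The arm moves only by the shell command python3 -m creep 'ROWS' [FORCE]. ROWS is a JSON object of lists of equal length, an entry for each row: "claw": the closure in counts, from 0 (fully open) to 255 (shut); "offset": the shift along the tool's x, y, z in m, a list of three; "twist": the turn, a rotation vector about the tool's x, y, z in rad, a list of three. A call has 1 to 12 rows; each row shifts and turns the commanded pose from where the row before left it, along the tool's axes as they then stand; what a row does not reach is not made up. A row lasts 1/8 s, in which the tool goes at most 62.5 mm and 10.7 degrees, less where a joint would pass 70% of its speed; a pose out of reach is approached as far as the arm can. A call with a gripper value outside its range is refused whole. The fingers move at their own pace and stop on an object; FORCE is the grip in N (left out, the last holds). Time passes only in rows, so rows that do not move let the fingers close. It gives the time, the measured TCP pose, the force and the opening at its end, in the units of the state.
- sensors.observe(): the state, without advancing time (a new reading comes with each control period).
- grab_frame(name): name is "scene" or "side" or "wrist"; returns a dict with "image" (400x640x3 uint8, red, green, blue), "range_z" (400x640 float32, m along the optical axis (not along the pixel's ray), 0 where there is no reading), "vertical_fov" (degrees; the focal length in pixels is half the picture's height over the tangent of half this angle, whatever the lens; pixels are square), "cx", "cy" (the principal point, pixels), "camera_from_world" (4x4, takes a point from world to camera coordinates). Camera axes: x right, y down, z forward; pixel columns grow to the right and rows downward; lengths in m; the calibration is good to about 2 mm. The wrist camera is an equidistant fisheye: a pixel r from the principal point sees the ray r / f radians off the axis. A picture is of the moment at which its call begins.
- manip.sign_off(): hands the job in, once; it reports no verdict.
The state is a dict: "time": time; "joints": joint angles; "dq": joint speeds; "tau": joint torques, N m; "eef_pos": TCP position; "tcp_rot": TCP orientation; "wrist_force": force on the tool from outside, world axes, zero at the start; "torque": the same for the moment, N m; "grip_width": finger opening in m.
Only numpy, scipy, OpenCV 4.12 (cv2) and the standard library are available. Lean on these libraries where they do the work, as an engineer would, in place of code of your own. Each camera call takes 0.05 s, during which the arm holds its last target. There are 200 camera calls.

## Working session

There is one attempt and no reset: what is moved stays moved. The work goes in short steps, Python scripts to look and compute and a shell command to move; the robot and the scene stay as the last step left them, time stands still between calls to the robot, and variables do not carry over. Pictures are saved under pics/ and viewed, on a budget of 10 in all, crops included, one or two more only if the job needs it, and the job is handed in when it is done.

```bash
mkdir -p pics; cat > h.py <<'E'
import numpy as np, cv2
from plant import sensors, grab_frame, manip
def save(n,name):
    f=grab_frame(n); np.savez(f'{name}.npz',**f); cv2.imwrite(f'pics/{name}.png',f['image'][:,:,::-1]); return f
def load(name): return dict(np.load(f'{name}.npz'))
def foc(f): return 200/np.tan(np.radians(float(f['vertical_fov']))/2)
def cloud(f):
    F=foc(f); z=f['range_z']; v,u=np.mgrid[:400,:640]
    p=np.stack([(u-f['cx'])/F*z,(v-f['cy'])/F*z,z],-1)
    T=np.linalg.inv(f['camera_from_world']); return p@T[:3,:3].T+T[:3,3]
E
python3 - <<'E'
from h import *
np.set_printoptions(precision=4,suppress=True)
a=save('scene','s0');b=save('side','d0')
cv2.imwrite('pics/both0.png',cv2.resize(np.vstack([a['image'],b['image']])[:,:,::-1],(480,600)))
s=sensors.observe();print(s['time'],s['eef_pos'],s['tcp_rot'],s['grip_width'])
for f in(a,b):print(np.linalg.inv(f['camera_from_world']),foc(f),f['cx'],f['cy'])
E
```

```text
0.1 [ 0.1762 -0.625   0.2304] [[ 0.9624  0.2715 -0.0004]
 [ 0.2715 -0.9624  0.0017]
 [ 0.0001 -0.0018 -1.    ]] 0.08542480254372169
[[-0.7825  0.3266 -0.5301  1.0249]
 [ 0.6226  0.3974 -0.6741  0.5891]
 [-0.0095 -0.8576 -0.5143  0.5687]
 [ 0.      0.      0.      1.    ]] 451.1002588094685 313.55628203472213 196.16907222102995
[[-0.8411 -0.2504  0.4794  0.1576]
 [-0.5408  0.3877 -0.7464  0.6265]
 [ 0.001  -0.8871 -0.4615  0.5274]
 [ 0.      0.      0.      1.    ]] 453.0233396768914 321.5668002001535 198.73155855031945
```

View pics/s0.png

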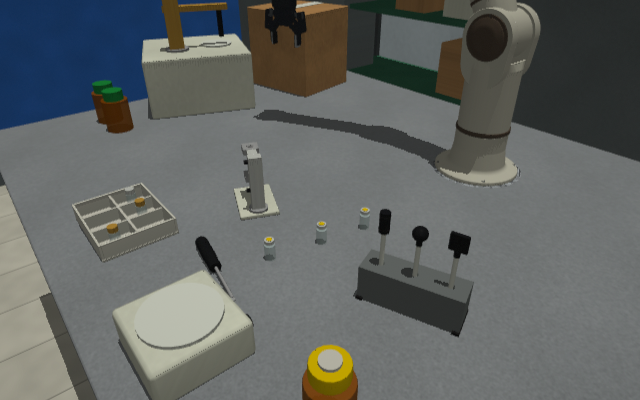

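View pics/d0.png

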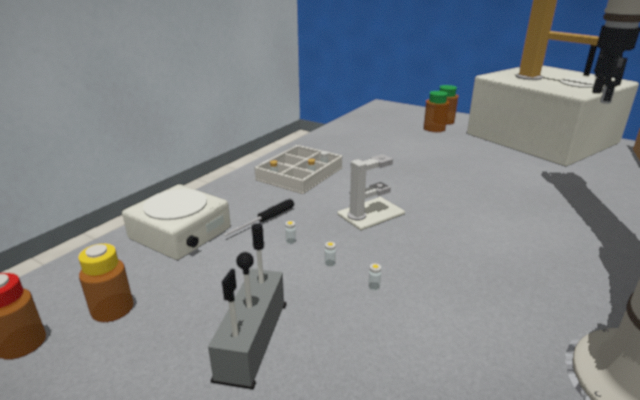

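The scene view shows the barrel probe at (385,222), the ball at (420,234), the paddle at (459,243) and the stand near (255,180). In the side view the barrel is at (258,237) and the guide blocks are near (380,162) and (377,188). The vials stand between rack and stand. Next I'll measure them.

```bash
python3 - <<'E'
from h import *
np.set_printoptions(precision=4,suppress=True)
for n,bx in (('s0',dict(probe=(376,206,394,240),ball=(410,224,430,246),paddle=(446,230,472,258),rack=(350,235,480,335),stand=(228,138,284,222),vials=(255,200,375,262))),
             ('d0',dict(probe=(248,222,268,250),ball=(235,250,256,272),paddle=(220,268,238,302),rack=(205,260,292,385),stand=(330,150,410,228),vials=(280,215,390,290)))):
    f=load(n);P=cloud(f);im=f['image'].astype(int);F=foc(f)
    T=np.linalg.inv(f['camera_from_world'])
    for k,(u0,v0,u1,v1) in bx.items():
        sl=np.s_[v0:v1,u0:u1];p=P[sl].reshape(-1,3);c=im[sl].reshape(-1,3);z=f['range_z'][sl].ravel()
        ok=z>0
        if k in('probe','ball','paddle'):
            m=ok&(c.max(1)<45)&(p[:,2]>.1)&(p[:,2]<.2);q=p[m]
            print(n,k,m.sum(),q.mean(0),q.min(0),q.max(0))
            mask=np.zeros((400,640),np.uint8);mask[sl]=(c.max(1)<45).reshape(v1-v0,-1)*255
            (x,y),wh,an=cv2.minAreaRect(cv2.findNonZero(mask));h=.155 if k=='probe' else .15
            d=T[:3,:3]@[(x-f['cx'])/F,(y-f['cy'])/F,1];print('   ray',(x,y),wh,T[:3,3]+d*(h-T[2,3])/d[2])
        else:
            for lo,hi in dict(rack=[(.066,.074)],stand=[(.006,.014),(.065,.073),(.135,.1415),(.1425,.15)],vials=[(.04,.05)])[k]:
                m=ok&(p[:,2]>lo)&(p[:,2]<hi)
                if k=='rack': m&=c.max(1)<130
                q=p[m][:,:2].astype(np.float32)
                if len(q)>4:print(n,k,lo,len(q),q.mean(0),cv2.minAreaRect(q))
            if k=='vials':
                mm=np.zeros((400,640),np.uint8);mm[sl]=m.reshape(v1-v0,-1)
                N,L=cv2.connectedComponents(mm)
                for i in range(1,N):
                    if(L==i).sum()>8:print('  vial',P[L==i].mean(0))
E
```

```text
s0 probe 256 [0.565  0.1876 0.1597] [0.5531 0.177  0.1362] [0.5714 0.1935 0.1766]
   ray (384.36065673828125, 221.53282165527344) (10.592681884765625, 25.259469985961914) [0.5595 0.1827 0.155 ]
s0 ball 227 [0.5438 0.2431 0.1555] [0.53   0.2302 0.1322] [0.5522 0.2528 0.166 ]
   ray (420.59588623046875, 235.0890350341797) (18.843624114990234, 15.566473007202148) [0.5374 0.2402 0.15  ]
s0 paddle 404 [0.5185 0.2965 0.1573] [0.5101 0.2803 0.1315] [0.5246 0.31   0.1734]
   ray (458.4230651855469, 244.88462829589844) (20.39607810974121, 25.10286521911621) [0.5128 0.2931 0.15  ]
s0 rack 0.066 2496 [0.5401 0.2455] ((0.5385676622390747, 0.23920580744743347), (0.06093328446149826, 0.1802731454372406), 22.11671257019043)
s0 stand 0.006 735 [ 0.5748 -0.2103] ((0.5665302872657776, -0.21903222799301147), (0.14020732045173645, 0.09006445854902267), 66.94985961914062)
s0 stand 0.065 84 [ 0.5829 -0.1998] ((0.570960521697998, -0.21292512118816376), (0.09641212224960327, 0.035715945065021515), 63.91116714477539)
s0 stand 0.135 210 [ 0.5674 -0.2195] ((0.5699465274810791, -0.21454505622386932), (0.1026809
[... 1188 characters left out ...]
56)
d0 stand 0.065 245 [ 0.5623 -0.2201] ((0.5655063390731812, -0.2150624543428421), (0.09885955601930618, 0.039591290056705475), 69.0811996459961)
d0 stand 0.135 240 [ 0.5617 -0.2204] ((0.5666833519935608, -0.21447370946407318), (0.09746690094470978, 0.03787132352590561), 69.66858673095703)
d0 stand 0.1425 65 [ 0.5812 -0.1791] ((0.5813155770301819, -0.17984464764595032), (0.022585025057196617, 0.0279756598174572), 77.66646575927734)
d0 vials 0.04 225 [0.5292 0.0097] ((0.5312342643737793, 0.01670686900615692), (0.1759849339723587, 0.22895978391170502), 34.73307800292969)
  vial [ 0.6535 -0.0224  0.0449]
  vial [0.5405 0.0011 0.0451]
  vial [0.4345 0.0184 0.0453]
  vial [0.542  0.1524 0.0449]
```

```bash
python3 -m creep '{"claw":[0,0,0,0,0,0,0,0,0,0,0,0],"offset":[[0.047,-0.0267,-0.007],[0.047,-0.0267,-0.007],[0.047,-0.0267,-0.007],[0.047,-0.0267,-0.007],[0.047,-0.0267,-0.007],[0.047,-0.0267,-0.007],[0.047,-0.0267,-0.007],[0.047,-0.0267,-0.007],[0.047,-0.0267,-0.007],[0.047,-0.0267,-0.007],[0,0,0],[0,0,0]],"twist":[[0,0,0],[0,0,0],[0,0,0],[0,0,0],[0,0,0],[0,0,0],[0,0,0],[0,0,0],[0,0,0],[0,0,0],[0,0,0],[0,0,0]]}'
python3 - <<'E'
from h import *
np.set_printoptions(precision=4,suppress=True)
f=save('wrist','w1');s=sensors.observe();print(s['time'],s['eef_pos'],s['tcp_rot'],s['joints'])
print(np.linalg.inv(f['camera_from_world']),foc(f),f['cx'],f['cy'])
E
```

```text
time: 1.6
eef_pos: [0.5558, -0.2413, 0.3006]
tcp_rot: [[0.962, 0.272, -0.001], [0.272, -0.962, -0.0], [-0.001, -0.0, -1.0]]
wrist_force: [-0.3, 0.7, -0.5]
grip_width: 0.0854
1.65 [ 0.5552 -0.2424  0.3006] [[ 0.9629  0.2699 -0.0016]
 [ 0.2699 -0.9629 -0.0004]
 [-0.0017 -0.     -1.    ]] [ 48.4099  22.778  -36.4177  90.4837  14.0791  71.4668 -64.7313]
[[ 0.2713 -0.9135 -0.3033  0.6341]
 [-0.9625 -0.2576 -0.0849 -0.219 ]
 [-0.0006  0.315  -0.9491  0.4434]
 [ 0.      0.      0.      1.    ]] 309.70691628693146 320.1477991558598 198.6733506270515
```

View pics/w1.png

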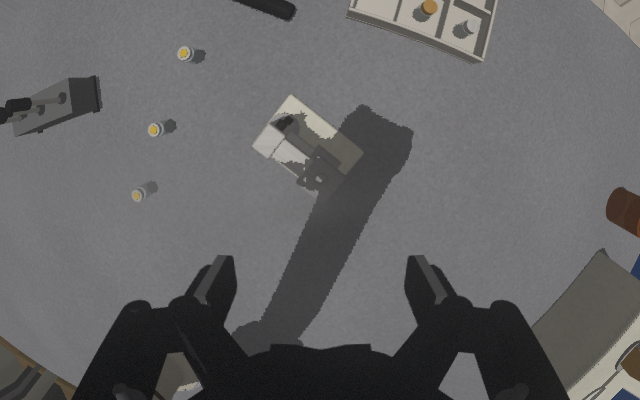

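The wrist view shows the stand at about (308,145), with the guide block in the arm's shadow near (318,160). I'll enlarge and brighten it.

```bash
cat >> h.py <<'E'
def ray(f,u,v):
    F=foc(f);d=np.array([u-float(f['cx']),v-float(f['cy'])]);r=np.hypot(*d);th=r/F
    c=np.r_[d/max(r,1e-9)*np.sin(th),np.cos(th)];T=np.linalg.inv(f['camera_from_world']);return T[:3,3],T[:3,:3]@c
def onplane(f,u,v,h): o,d=ray(f,u,v);return o+d*(h-o[2])/d[2]
def proj(f,p):
    c=(f['camera_from_world']@np.r_[p,1])[:3];th=np.arccos(c[2]/np.linalg.norm(c));n=c[:2]/np.linalg.norm(c[:2])
    return n*th*foc(f)+[float(f['cx']),float(f['cy'])]
E
python3 - <<'E'
from h import *
f=load('w1')
print(proj(f,[.5565,-.2405,.139]),proj(f,[.5565,-.2405,.069]))
c=f['image'][85:205,240:380].astype(float);c=np.clip((c/255)**.6*255*1.2,0,255).astype(np.uint8)
cv2.imwrite('pics/w1c.png',cv2.resize(c,None,fx=5,fy=5,interpolation=cv2.INTER_CUBIC)[:,:,::-1])
E
```

```text
[320.03422809 179.5450957 ] [320.09107869 165.05965799]
```

View pics/w1c.png

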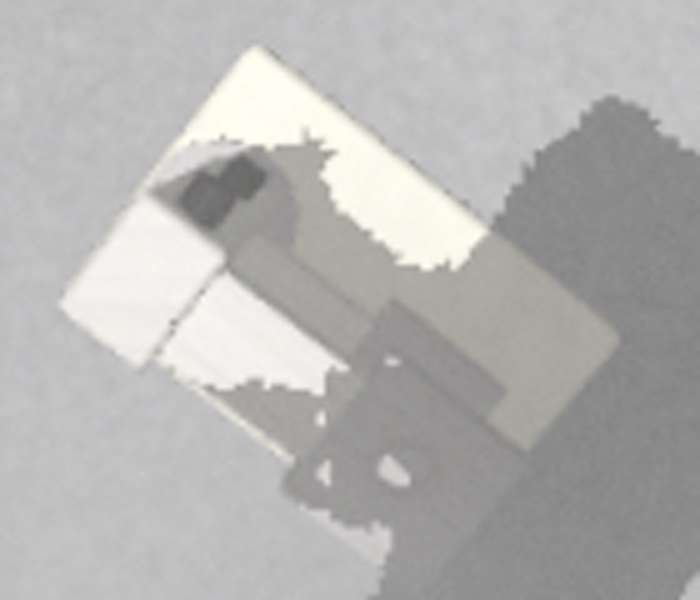

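The block's top centre is at about crop (403,473), or full-image (320.6,179.6). That agrees within about 1 mm with my estimate of (0.5565,-0.2405). Next is the probe.

```bash
python3 -m creep '{"claw":[0,0,0,0,0,0,0,0,0,0,0,0],"offset":[[0.0148,-0.0511,0],[0.0148,-0.0511,0],[0.0148,-0.0511,0],[0.0148,-0.0511,0],[0.0148,-0.0511,0],[0.0148,-0.0511,0],[0.0148,-0.0511,0],[0.0148,-0.0511,0],[0,0,0],[0,0,0],[0,0,0],[0,0,0]],"twist":[[0,0,0],[0,0,0],[0,0,0],[0,0,0],[0,0,0],[0,0,0],[0,0,0],[0,0,0],[0,0,-0.168],[0,0,-0.168],[0,0,-0.168],[0,0,-0.168]]}' && python3 -m creep '{"claw":[0,0,0,0,0,0,0,0],"offset":[[0,0,0],[0,0,0],[0,0,0],[0,0,0],[0,0,0],[0,0,0],[0,0,0],[0,0,0]],"twist":[[0,0,-0.168],[0,0,-0.168],[0,0,-0.168],[0,0,-0.168],[0,0,-0.168],[0,0,-0.168],[0,0,0],[0,0,0]]}'
python3 - <<'E'
from h import *
np.set_printoptions(precision=4,suppress=True)
f=save('wrist','w2');s=sensors.observe();print(s['time'],s['eef_pos'],s['tcp_rot'],s['joints'])
print(proj(f,np.array([.5597,.1838,.175])),proj(f,np.array([.5597,.1838,.135])))
E
```

```text
time: 3.15
eef_pos: [0.5597, 0.1819, 0.3008]
tcp_rot: [[0.583, 0.813, -0.001], [0.813, -0.583, -0.001], [-0.002, 0.0, -1.0]]
wrist_force: [-0.3, 0.4, 0.2]
grip_width: 0.0857
time: 4.15
eef_pos: [0.5596, 0.1832, 0.301]
tcp_rot: [[-0.37, 0.929, -0.0], [0.929, 0.37, -0.001], [-0.0, -0.001, -1.0]]
wrist_force: [1.3, 0.4, -0.4]
grip_width: 0.0854
4.2 [0.5595 0.1836 0.3012] [[-0.3709  0.9287 -0.    ]
 [ 0.9287  0.3709 -0.0007]
 [-0.0006 -0.0003 -1.    ]] [ 25.8255  30.7125 -65.7823  92.402   28.7421  75.8252 -22.447 ]
[319.8904 189.6998] [319.9479 178.5945]
```

View pics/w2.png

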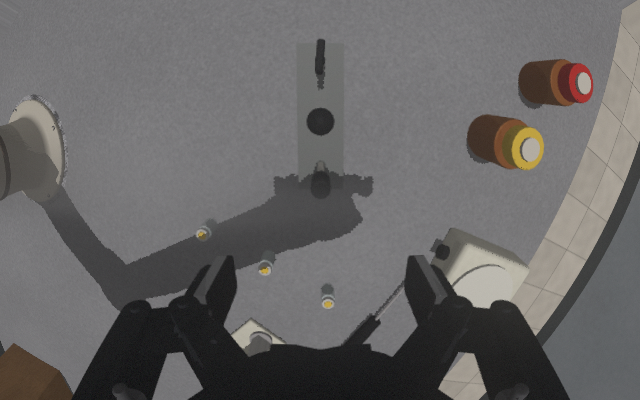

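The wrist view shows the probe top at about (320,187), the ball at (320,121) and the paddle at (320,55), with the rack axis along the tool's x. I'll check the lateral centring in numbers, then descend.

```bash
python3 - <<'E'
from h import *
f=load('w2');P=f['image'].max(2);z=f['range_z']
sub=P[165:205,300:342];zz=z[165:205,300:342];m=(sub<36)
for v in range(0,40,4):
    u=np.where(m[v])[0];print(v+165,(u.min()+300,u.max()+300,len(u)) if len(u) else '',zz[v,20])
for du in(-.009,.009):
  e=np.array([.9287,.3709,0]);x=np.array([-.3709,.9287,0]);c=np.array([.5597,.1838,.175]);print(proj(f,c+e*du),proj(f,c+x*du))
E
python3 -m creep '{"claw":[0,0,0,0,0,0,0],"offset":[[0,0,0.02],[0,0,0.02],[0,0,0.02],[0,0,0.02],[0,0,0.02],[0,0,0],[0,0,0]],"twist":[[0,0,0],[0,0,0],[0,0,0],[0,0,0],[0,0,0],[0,0,0],[0,0,0]]}'
```

```text
165  0.3606283
169  0.34245872
173  0.30483535
177  0.2850141
181  0.2776184
185  0.27850303
189  0.28149563
193  0.28086326
197  0.28352535
201  0.4671122
[309.95815848 189.71664846] [319.90902216 199.13028198]
[329.82394527 189.68906417] [319.87163711 180.09475369]
time: 5.08
eef_pos: [0.5596, 0.1849, 0.2017]
tcp_rot: [[-0.375, 0.927, 0.001], [0.927, 0.375, 0.001], [0.0, 0.001, -1.0]]
wrist_force: [-0.1, 0.3, -0.7]
grip_width: 0.0853
```

```bash
python3 - <<'E'
from h import *
np.set_printoptions(precision=4,suppress=True)
s=sensors.observe();print(s['eef_pos'],s['tcp_rot'][:,1])
for n in('w2','w3'):
    f=load(n) if n=='w2' else save('wrist','w3')
    z=f['range_z'];z0=.30 if n=='w2' else .24
    m=(z>.05)&(z<z0);m[:,:290]=0;m[:,350:]=0;m[:150]=0;m[280:]=0
    N,L,st,c=cv2.connectedComponentsWithStats(m.astype(np.uint8))
    for i in range(1,N):
        if st[i][4]>50: print(n,st[i],c[i])
    print(proj(f,np.array([.5597,.1838,.175])))
E
```

```text
[0.5596 0.1849 0.2017] [0.9271 0.3748 0.0007]
w2 [311 174  19  25 386] [320.1477 186.3394]
[319.8904 189.6998]
w3 [305 150  29   6 120] [318.9  151.95]
w3 [ 305  203   29   49 1165] [319.1219 227.9983]
[318.4267 239.2294]
```

```bash
python3 -m creep '{"claw":[0,0,0,0,0,90,150,255,255,255,255],"offset":[[-0.001,0,0.02],[0,0,0.02],[0,0,0.0205],[0,0,0],[0,0,0],[0,0,0],[0,0,0],[0,0,0],[0,0,0],[0,0,0],[0,0,0]],"twist":[[0,0,0],[0,0,0],[0,0,0],[0,0,0],[0,0,0],[0,0,0],[0,0,0],[0,0,0],[0,0,0],[0,0,0],[0,0,0]]}' 40
```

```text
time: 6.5
eef_pos: [0.5599, 0.1837, 0.1411]
tcp_rot: [[-0.375, 0.927, 0.0], [0.927, 0.375, -0.0], [-0.0, 0.0, -1.0]]
wrist_force: [-0.6, -0.3, 3.1]
grip_width: 0.017
```

```bash
python3 -m creep '{"claw":[255,255,255,255,255,255],"offset":[[0,0,0],[0,0,-0.005],[0,0,-0.01],[0,0,-0.015],[0,0,0],[0,0,0]],"twist":[[0,0,0],[0,0,0],[0,0,0],[0,0,0],[0,0,0],[0,0,0]]}'
python3 -m creep '{"claw":[255,255,255,255,255,255,255],"offset":[[0,0,-0.02],[0,0,-0.03],[0,0,-0.03],[0,0,-0.03],[0,0,-0.03],[0,0,0],[0,0,0]],"twist":[[0,0,0],[0,0,0],[0,0,0],[0,0,0],[0,0,0],[0,0,0],[0,0,0]]}'
```

```text
time: 7.25
eef_pos: [0.5599, 0.1834, 0.171]
tcp_rot: [[-0.374, 0.927, 0.001], [0.927, 0.374, -0.0], [-0.0, 0.0, -1.0]]
wrist_force: [-0.0, 0.5, -1.1]
grip_width: 0.0171
time: 8.12
eef_pos: [0.5594, 0.1833, 0.3107]
tcp_rot: [[-0.375, 0.927, -0.0], [0.927, 0.375, -0.001], [-0.0, -0.0, -1.0]]
wrist_force: [-1.1, 0.0, -0.7]
grip_width: 0.0168
```

```bash
python3 -m creep '{"claw":[255,255,255,255,255,255,255,255,255,255,255,255],"offset":[[-0.02,-0.008,0],[-0.041,-0.017,0],[-0.041,-0.017,0],[-0.041,-0.017,0],[-0.041,-0.017,0],[-0.041,-0.017,0],[-0.041,-0.017,0],[-0.041,-0.017,0],[-0.041,-0.017,0],[-0.030,-0.012,0],[-0.014,-0.006,0],[0,0,0]],"twist":[[0,0,0],[0,0,0],[0,0,0],[0,0,0],[0,0,0],[0,0,0],[0,0,0],[0,0,0],[0,0,0],[0,0,0],[0,0,0],[0,0,0]]}'
python3 - <<'E'
from h import *
np.set_printoptions(precision=4,suppress=True)
for n,k in(('scene','s1'),('side','d1'),('wrist','w4')):save(n,k)
s=sensors.observe();print(s['time'],s['eef_pos'],s['tcp_rot'],s['joints'],s['wrist_force'])
a=load('s1')['image'][80:230,190:320];b=load('d1')['image'][80:230,310:440]
o=np.hstack([a,b]).astype(float);o=np.clip(255*(o/255)**.7,0,255).astype(np.uint8)
cv2.imwrite('pics/sd1.png',cv2.resize(o,None,fx=3,fy=3,interpolation=cv2.INTER_CUBIC)[:,:,::-1])
E
```

```text
time: 9.62
eef_pos: [0.5559, -0.2409, 0.3099]
tcp_rot: [[-0.373, 0.928, -0.001], [0.928, 0.373, 0.001], [0.002, -0.001, -1.0]]
wrist_force: [0.2, 0.6, -0.6]
grip_width: 0.0168
9.775 [ 0.5566 -0.2382  0.3109] [[-0.3776  0.926   0.0001]
 [ 0.926   0.3776  0.0007]
 [ 0.0006  0.0004 -1.    ]] [ 66.0319  32.6393 -66.4139  89.2628  30.2893  78.1652  18.7903] [-0.0822  1.136  -0.4106]
```

View pics/sd1.png

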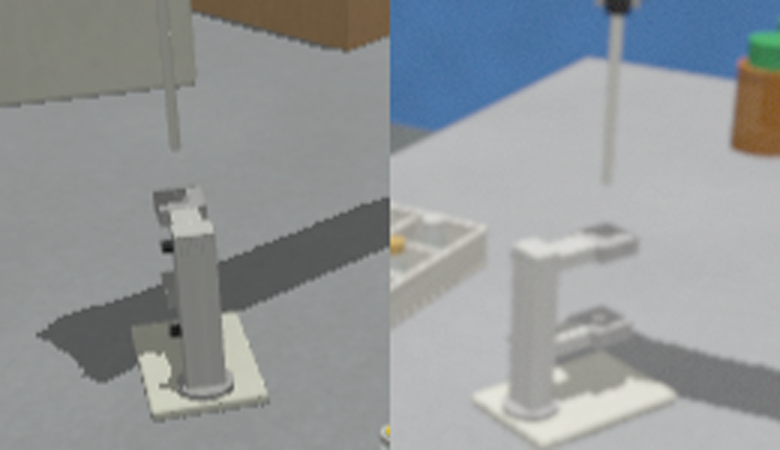

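View pics/w4.png

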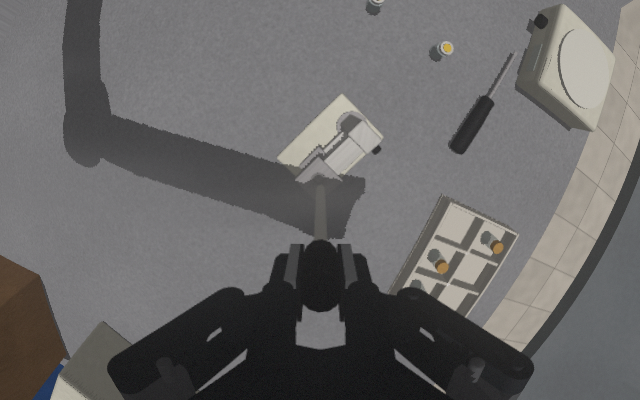

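Both fixed views show the sheath hanging just above the upper block. The tip is at scene (248,130) and side (383,141), and the hole is near side (382,157). I'll measure tip and block in the same views.

```bash
cat > m.py <<'E'
from h import *
np.set_printoptions(precision=4,suppress=True)
def pt(f,u,v,h):
    F=foc(f);T=np.linalg.inv(f['camera_from_world']);d=T[:3,:3]@[(u-f['cx'])/F,(v-f['cy'])/F,1];return T[:3,3]+d*(h-T[2,3])/d[2]
def fcloud(f):
    v,u=np.mgrid[:400,:640];d=np.stack([u-float(f['cx']),v-float(f['cy'])],-1);r=np.hypot(d[...,0],d[...,1])+1e-9;th=r/foc(f)
    k=(np.tan(th)/r)[...,None];p=np.concatenate([d*k,np.ones(r.shape+(1,))],-1)*f['range_z'][...,None]
    T=np.linalg.inv(f['camera_from_world']);return p@T[:3,:3].T+T[:3,3]
if __name__=='__main__':
    h0=np.array([.5565,-.2405]);a=np.radians(67);ey=np.array([np.cos(a),np.sin(a)]);ex=np.array([ey[1],-ey[0]])
    for n in('s0','s1','d0','d1','w1','w4'):
        f=load(n);P=(fcloud if n[0]=='w' else cloud)(f);ok=f['range_z']>0
        q=P[...,:2]-h0;x=q@ex;y=q@ey
        for lo,hi in((.133,.1425),(.063,.073)):
            m=ok&(P[...,2]>lo)&(P[...,2]<hi)&(abs(x)<.03)&(abs(y)<.03)
            if m.sum()<20: continue
            mb=m&(y<.015);pct=lambda t:np.percentile(t,[1,99])
            print(n,lo,m.sum(),'x',pct(x[mb]),'ymin',pct(y[m])[0],'z',np.median(P[...,2][m]))
        m=ok&(P[...,2]>.003)&(P[...,2]<.017)&(abs(x)<.06)&(abs(y)<.11)&(f['image'].min(2)>90)
        if n[0]!='d':print('  base',cv2.minAreaRect(np.float32(P[m][:,:2])))
    # probe: sheath pixels z in .185-.285
    for n in('s1','d1'):
        f=load(n);P=cloud(f);m=(P[...,2]>.15)&(P[...,2]<.29)&(np.hypot(P[...,0]-h0[0],P[...,1]-h0[1])<.04)
        ys,xs=np.nonzero(m);L=cv2.fitLine(np.float32(np.c_[xs,ys]),cv2.DIST_HUBER,0,.01,.01).ravel()
        pc=P[m];print(n,m.sum(),'line',L,'tip row',ys.max(),'zmin',pc[:,2].min(),pc.mean(0))
        T=f['camera_from_world']
        for h in(.185,.26): # axis pixel on the line at row of predicted height
            c=T@np.r_[h0,h,1];v=foc(f)*c[1]/c[2]+f['cy'];u0=foc(f)*c[0]/c[2]+f['cx'];u=L[2]+(v-L[3])*L[0]/L[1]
            print('   h',h,'stand axis pixel',u0,v,'probe u',u,'du mm',(u-u0)*c[2]/foc(f)*1e3)
E
python3 m.py
```

```text
s0 0.133 147 x [-0.0167  0.0187] ymin -0.018705729514121205 z 0.13890754770648966
s0 0.063 35 x [0.01   0.0186] ymin -0.017250852313389218 z 0.06891885696443745
  base ((0.5605223774909973, -0.2399733066558838), (0.18128502368927002, 0.10371249914169312), 64.65308380126953)
s1 0.133 150 x [-0.017   0.0187] ymin -0.018625151298477534 z 0.13885054188408055
s1 0.063 36 x [0.01   0.0186] ymin -0.016599081740266704 z 0.06866334504297483
  base ((0.5650744438171387, -0.2088674008846283), (0.1694289594888687, 0.10465623438358307), 58.29961395263672)
d0 0.133 178 x [-0.0186  0.0188] ymin -0.020006016946692285 z 0.1386533864084657
d0 0.063 175 x [-0.019   0.0194] ymin -0.020608727594301483 z 0.06879861781456736
d1 0.133 174 x [-0.0184  0.0199] ymin -0.020416083660238782 z 0.13881516174323233
d1 0.063 177 x [-0.0187  0.019 ] ymin -0.020068228445899713 z 0.06890983956264707
w1 0.133 1445 x [-0.0179  0.0178] ymin -0.018373282734206967 z 0.13921437797356262
w1 0.063 379 x [-0.0167  0.0182] ymin -0.017918215359686785 z 0.06930850979676295
  base ((0.5735406279563904, -0.20054380595684052), (0.0968
[... 324 characters left out ...]
6240234)
s1 183 line [  0.0903   0.9959 245.7493 105.2236] tip row 130 zmin 0.1794936202417154 [ 0.5583 -0.2379  0.2367]
   h 0.185 stand axis pixel 247.88111478729888 127.19084026119994 probe u 247.742228045634 du mm -0.3093965958782556
   h 0.26 stand axis pixel 244.92698542370283 94.4135083958719 probe u 244.76865030651427 du mm -0.33918271793107835
d1 186 line [  0.0593  -0.9982 383.2438 115.8506] tip row 141 zmin 0.1792867183378445 [ 0.5559 -0.2377  0.2371]
   h 0.185 stand axis pixel 382.03511423223057 138.6056393955329 probe u 381.8915172388163 du mm -0.3158419103407203
   h 0.26 stand axis pixel 384.24779181487924 105.10354689773735 probe u 383.8824398871063 du mm -0.7756756114939098
```

```bash
python3 -m creep '{"claw":[255,255,255,255,255,255],"offset":[[-0.0012,-0.0008,0.005],[0,0,0.01],[0,0,0.01],[0,0,0.007],[0,0,0],[0,0,0]],"twist":[[0,0,0],[0,0,0],[0,0,0],[0,0,0],[0,0,0],[0,0,0]]}'
python3 - <<'E'
from h import *
from m import pt
np.set_printoptions(precision=4,suppress=True)
E=[]
for n,k in(('scene','s2'),('side','d2'),('wrist','w5')):
    save(n,k);s=sensors.observe();E.append(s['eef_pos'])
print(s['time'],np.array(E))
h0=np.array([.5565,-.2405])
for n in('s2','d2'):
    f=load(n);P=cloud(f);m=(P[...,2]>.15)&(P[...,2]<.255)&(np.hypot(P[...,0]-h0[0],P[...,1]-h0[1])<.04)
    ys,xs=np.nonzero(m);L=cv2.fitLine(np.float32(np.c_[xs,ys]),cv2.DIST_HUBER,0,.01,.01).ravel();T=f['camera_from_world']
    for h in(.15,.23):
        c=T@np.r_[h0,h,1];v=foc(f)*c[1]/c[2]+f['cy'];u0=foc(f)*c[0]/c[2]+f['cx'];u=L[2]+(v-L[3])*L[0]/L[1]
        print(n,h,'px',u0,v,u,'du mm',(u-u0)*c[2]/foc(f)*1e3)
a=load('s2')['image'][100:170,215:285];b=load('d2')['image'][100:170,345:415];w=load('w5')['image'][140:210,285:355]
o=np.hstack([a,b,w]).astype(float);o=np.clip(255*(o/255)**.6,0,255).astype(np.uint8)
cv2.imwrite('pics/sd2.png',cv2.resize(o,(795,265),interpolation=cv2.INTER_CUBIC)[:,:,::-1])
f=load('w5');print('wrist px of hole,tip,axis.2',proj(f,np.r_[h0,.139]),proj(f,np.r_[h0,.15]),proj(f,np.r_[h0,.2]))
E
```

```text
time: 10.52
eef_pos: [0.5563, -0.242, 0.279]
tcp_rot: [[-0.375, 0.927, 0.0], [0.927, 0.375, 0.0], [-0.0, 0.0, -1.0]]
wrist_force: [-0.2, -0.3, -0.8]
grip_width: 0.0168
10.675 [[ 0.5563 -0.2419  0.2792]
 [ 0.5563 -0.242   0.2792]
 [ 0.5563 -0.242   0.2792]]
s2 0.15 px 249.1834643695918 141.64096725615417 248.59337078952117 du mm -1.338092305044354
s2 0.23 px 246.1364925283931 107.83350829582422 245.5299070989798 du mm -1.320163717942143
d2 0.15 px 381.05430413936006 153.45605895588554 381.2314148148598 du mm 0.3958707952851989
d2 0.23 px 383.3438796524133 118.78965693667305 383.55326110972953 du mm 0.4509356035526029
wrist px of hole,tip,axis.2 [320.0907 184.649 ] [320.0941 187.8975] [320.1134 206.3145]
```

View pics/sd2.png

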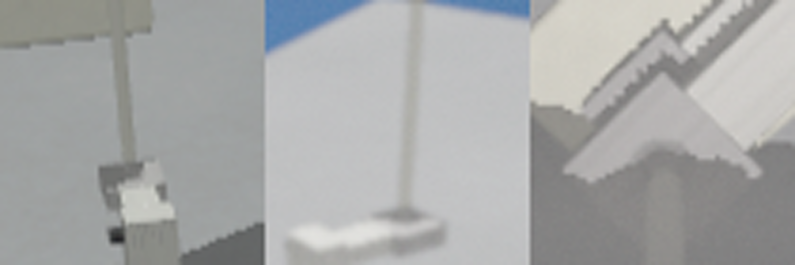

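Scene and side now put the probe within about 0.4 mm of the block's centre, and it is vertical. I'll insert it gently.

```bash
python3 -m creep '{"claw":[255,255,255,255,255],"offset":[[0,0,0.004],[0,0,0.004],[0,0,0.004],[0,0,0.003],[0,0,0]],"twist":[[0,0,0],[0,0,0],[0,0,0],[0,0,0],[0,0,0]]}'
python3 -m creep '{"claw":[255,255,255,255,255,255,255,255],"offset":[[0,0,0.005],[0,0,0.005],[0,0,0.005],[0,0,0.005],[0,0,0.005],[0,0,0.005],[0,0,0.004],[0,0,0]],"twist":[[0,0,0],[0,0,0],[0,0,0],[0,0,0],[0,0,0],[0,0,0],[0,0,0],[0,0,0]]}'
```

```text
time: 11.3
eef_pos: [0.5559, -0.2419, 0.2635]
tcp_rot: [[-0.375, 0.927, -0.0], [0.927, 0.375, 0.0], [0.0, -0.0, -1.0]]
wrist_force: [-0.3, 0.8, -1.0]
grip_width: 0.0169
time: 12.3
eef_pos: [0.5559, -0.2419, 0.2295]
tcp_rot: [[-0.375, 0.927, -0.0], [0.927, 0.375, 0.0], [0.0, -0.0, -1.0]]
wrist_force: [0.1, 0.1, -1.4]
grip_width: 0.0171
```

```bash
python3 -m creep '{"claw":[255,255,255,255,255,255,255,255,255],"offset":[[0,0,0.005],[0,0,0.005],[0,0,0.005],[0,0,0.005],[0,0,0.004],[0,0,0.004],[0,0,0.004],[0,0,0.004],[0,0,0]],"twist":[[0,0,0],[0,0,0],[0,0,0],[0,0,0],[0,0,0],[0,0,0],[0,0,0],[0,0,0],[0,0,0]]}'
```

```text
time: 13.42
eef_pos: [0.5558, -0.2419, 0.1934]
tcp_rot: [[-0.375, 0.927, -0.001], [0.927, 0.375, 0.0], [0.0, -0.0, -1.0]]
wrist_force: [0.3, -0.0, 0.2]
grip_width: 0.0167
```

```bash
python3 -m creep '{"claw":[255,255,255,255,255,255,255,255,255,255],"offset":[[0,0,0.004],[0,0,0.004],[0,0,0.004],[0,0,0.004],[0,0,0.004],[0,0,0.004],[0,0,0.0035],[0,0,0],[0,0,0],[0,0,0]],"twist":[[0,0,0],[0,0,0],[0,0,0],[0,0,0],[0,0,0],[0,0,0],[0,0,0],[0,0,0],[0,0,0],[0,0,0]]}'
python3 - <<'E'
from h import *
np.set_printoptions(precision=4,suppress=True)
a=save('scene','s3');b=save('side','d3');s=sensors.observe();print(s['time'],s['eef_pos'],s['wrist_force'],s['torque'],s['grip_width'])
for n in('s3','d3'):
    f=load(n);T=f['camera_from_world']
    for h in(.035,.055,.139,.16,.2):
        c=T@np.r_[.5560,-.2415,h,1];print(n,h,foc(f)*c[:2]/c[2]+[f['cx'],f['cy']])
o=np.hstack([a['image'][70:230,170:300],b['image'][90:250,310:440]]).astype(float);o=np.clip(255*(o/255)**.6,0,255).astype(np.uint8)
cv2.imwrite('pics/sd3.png',cv2.resize(o,(780,480),interpolation=cv2.INTER_CUBIC)[:,:,::-1])
E
```

```text
time: 14.68
eef_pos: [0.5562, -0.242, 0.1665]
tcp_rot: [[-0.375, 0.927, 0.0], [0.927, 0.375, -0.0], [-0.0, 0.0, -1.0]]
wrist_force: [0.6, -0.3, 0.4]
grip_width: 0.0169
14.775 [ 0.5562 -0.242   0.1665] [-0.1513  0.5448 -0.5888] [ 0.0143 -0.0617  0.0222] 0.01692365063153282
s3 0.035 [253.1136 185.5105]
s3 0.055 [252.4541 178.1958]
s3 0.139 [249.5404 145.878 ]
s3 0.16 [248.7733 137.3703]
s3 0.2 [247.2664 120.6557]
d3 0.035 [378.4227 198.9686]
d3 0.055 [378.9281 191.3659]
d3 0.139 [381.1508 157.9294]
d3 0.16 [381.7332 149.1686]
d3 0.2 [382.874  132.0067]
```

View pics/sd3.png

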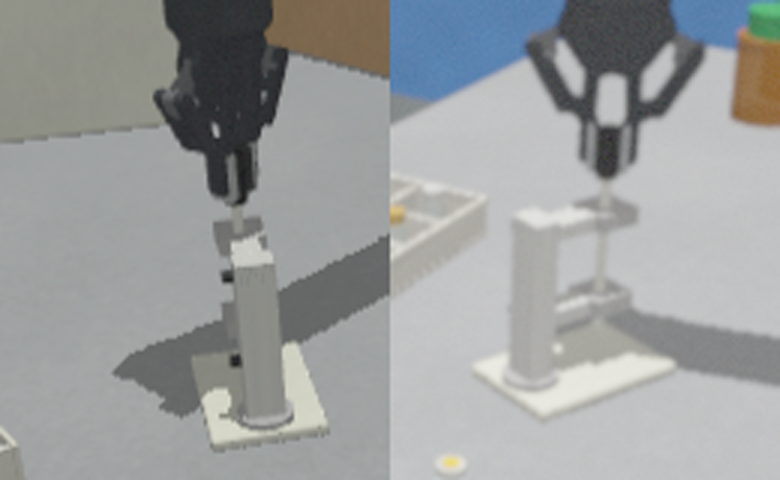

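The side view shows the sheath running through both blocks. The tip is at about side (379,198), and a tip height of 35 mm predicts (378,199). The grip sits clear above the upper block and the wrist force is under 1 N.

```bash
python3 -c "
from plant import manip; print(manip.sign_off())"
```

```text
the job is handed in; nothing more can be done
None
```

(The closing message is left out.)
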